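# Hang a coated pen barrel in the UV curing box

## Task

The slim turned pen barrel hanging in the notched rack has just been coated and must be cured in the grey UV box: first lock the lid for the lamps by swinging the steel hasp at the box's front fully down over its staple. Then take the pen barrel's holder by its wooden handle, slide it out of the rack, lower the barrel through the round port in the lid until the whole barrel is inside, below the lid, with barrel and rod well centred in the port, and finish while still holding it there, upright and motionless. The wet barrel must touch nothing on the way, no part of its holder may touch the box, the lid stays shut and the other two holders stay where they hang.

Things in the scene. Friction and masses are not known exactly. Their poses are not given: they have to be found in the camera images.
- cure_box: grey sheet-steel UV curing box, fixed: case 150 x 150 mm, 119 mm high, under a flat 156 x 156 x 6 mm lid (top at z = 125 mm). Origin: centre of its underside on the bench; z up, -x is its front (roughly towards the robot; staple, dial, switch); the lid hinges on its +x edge. Empty inside: floor at z = 12 mm, walls 4 mm, lid underside z = 119 mm
- bore (a point): centre of the mouth of the round port in the middle of the lid: a plain vertical bore 28 mm across, 18 mm long in all (a dark collar 41 mm across standing 12 mm above the lid, then the 6 mm lid). This point lies on the bore's axis at the collar's top, 137 mm above the bench
- lid (a joint): hinge of the lid: 0 = shut (as it starts), grows as the front edge lifts; it lies shut by its own weight (0.5 kg)
- hasp (a joint): hinge of the hasp strap on the lid's front edge, axis along the box's y, in rad: 0 = hanging straight down against the box's front, slot over the staple (home, at its stop); about 1.57 = sticking straight out to the front, level; more = tipped up. A slightly stiff hinge (0.04 N m friction): it stays where it is left, 1 to 2 N at the strap's middle move it
- hasp_hinge (a point): middle of the hasp's hinge pin, 126.5 mm above the bench, 1.5 mm ahead of the lid's front edge and 79.5 mm ahead of the middle of the box; the knuckle is 7 mm thick
- hasp_strap (a point): middle of the outer face of the strap's solid part, 30 mm from the hinge pin. The strap is a steel plate 34 mm wide, 3 mm thick, reaching 79 mm from the pin: solid for the first 41 mm (push here, it clears the staple), then a slot 9 mm wide up to 68 mm, then a rolled end
- rack: plywood hanging rack, fixed, 262 mm wide. Shelf 12 mm thick, top at z = 155 mm, with three notches 9 mm wide at its y = -85, 0, +85 mm, open to its front (-x, roughly towards the robot), from the front edge x = -31 mm to x = 5.5 mm. Upright board from x = 34 mm, only below the shelf; base 12 mm thick out to x = -38 mm. Origin: on the bench below the middle notch's end; z up
- pen_holder_handle (a point): centre (half-way up) of the wooden handle of the pen barrel's holder: round, 20 mm across, 54 mm long, upright (z axis). Below: flange 30 mm across, 4 mm thick, its underside 31 mm below this point, resting on the rack's shelf; rod 6 mm across in a notch; barrel. About 90 g (x 0.8 to 1.3). The barrel is wider than the notch: raise the holder a few mm, then draw it out to the rack's front
- barrel_top (a point): top end of the pen barrel on the holder's axis, 86 mm below the handle's centre, 55 mm below the flange's underside
- barrel_tip (a point): lower end of the pen barrel on the holder's axis, 156 mm below the handle's centre: the barrel is a slim, nearly straight dark wood piece 70 mm long, 16 mm across at its thickest; the thin one of the three pieces hanging in the rack
- pen_holder: the pen barrel's holder as a whole (handle, flange, rod and barrel); origin on its axis at the flange's underside, z up towards the handle
- pen_holder_work: the wet pen barrel itself, fixed to its holder; same origin and axes as the holder
- knob_holder_handle (a point): handle centre of a holder of the same make with a stout round drawer knob (39 mm across, 37 mm long) on its rod; stays in the rack
- stopper_holder_handle (a point): handle centre of a holder of the same make with a flared bottle stopper (33 mm across, 57 mm long) on its rod; stays in the rack
- staple (a point): centre of the outer end of the staple, a loop of 4 mm wire standing upright in the middle of the box's front, 63 to 81 mm above the bench and 19 mm out of the front face; with the hasp home it stands 11 mm out of the strap's slot
Not all that is in view belongs to the job. What is shaped like the pen_holder but purple is not meant.

How it is judged:
By the outcome, as a careful person would: the job done as asked, in the order asked, and still so for the second after the job is handed in, while the arm keeps its last pose, push and grip.
It also fails if it takes over 64 s, if anything falls off the work surface, if the arm or the gripper's body presses on something with over 40 N, if the wrist force passes 120 N, or if a joint passes its speed limit or range.

## Robot

A 6-joint arm with a two-finger parallel gripper is mounted at the origin on a cart in front of the work surface, level with it; the furniture and walls round the work are solid. World frame = base frame: x ahead of the robot, y to its left, z up, the work surface at z = 0. Lengths are in m, angles in rad, forces in N, time in s.
With the tool pointing down it reaches from about 0.225 to 0.875 m from the base axis. Payload 3.4 kg.
Tool frame: the origin (TCP) lies at the very end of the fingers, on their centre line; the grasp point (between the pads) lies 19 mm behind it; z points along the fingers, y is the direction in which the jaws open and shut (so a half turn about z gives the same grasp; the last joint's range is limited). The gripper opens to 85 mm and grips with 20 to 120 N. Pads are 22 mm wide; open, the fingers measure 114 mm over their backs; the gripper's body (76 mm by 85 mm) begins 54 mm behind the grasp point. The pads swing forward as they close: fully open they stand 13 mm farther back than shut.
Start: joints at [1.124, 0.276, 1.505, -0, 1.361, -0.121], TCP at [0.184, 0.545, 0.231] pointing down, gripper open.
Joint ranges: [-2.89, 2.89], [-0.75, 2.08], [0.22, 2.7], [-1.18, 4.32], [0.11, 2.71], [-2.7, 2.7]. Speed limits (rad/s): [2.57, 2.57, 3.14, 3.14, 3.14, 3.14].

## Interface

Orientations are given as a unit quaternion [w, x, y, z].
In Python, from rig import telemetry, optics, order gives the robot as it stands.
- The arm moves only by the shell command python3 -m creep 'ROWS' [FORCE]. ROWS is a JSON object of lists of equal length, an entry for each row: "slide": the shift along the world's x, y, z normalised to -1 to 1, where 1 is 0.15 m, a list of three; "twist": the turn, a rotation vector about the world's x, y, z normalised to -1 to 1, where 1 is 360 degrees, a list of three; "fingers": the gripper's target within -1 to 1 (fully open at 1, half-way at 0, shut at -1). A call has 1 to 20 rows; each row is the pose to reach, as a shift and turn from the pose commanded when the call began, turning the shorter way round; what a row does not reach only later rows make up. A row lasts 1/10 s, in which the tool goes at most 50 mm and 8.59 degrees, less where a joint would pass 70% of its speed; a pose out of reach is approached as far as the arm can. A call with a number of a shift or a turn outside -1 to 1 is refused whole. A call with a gripper value outside its range is refused whole. The fingers move at their own pace and stop on an object; FORCE is the grip in N (left out, the last holds). Time passes only in rows, so rows that repeat a pose let the fingers close. It gives the time, the measured TCP pose, the force and the opening at its end, in the units of the state.
- telemetry.get_state(): the state, without advancing time (a new reading comes with each control period).
- optics.get_image(name): name is "side" or "top"; returns a dict with "img" (384x512x3 uint8, blue, green, red), "depth" (384x512 float32, m along the optical axis (not along the pixel's ray), 0 where there is no reading), "fovy" (degrees; the focal length in pixels is half the picture's height over the tangent of half this angle, whatever the lens; pixels are square), "cx", "cy" (the principal point, pixels), "dist" ([k1, k2, p1, p2, k3] as OpenCV has them; the pictures are not rectified), "world_from_camera" (4x4, takes a point from camera to world coordinates). Camera axes: x right, y down, z forward; pixel columns grow to the right and rows downward; lengths in m; the calibration is good to about 2 mm. A picture is of the moment at which its call begins.
- order.sign_off(): hands the job in, once; it reports no verdict.
The state is a dict: "clock": time; "qpos": joint angles; "qd": joint speeds; "effort": joint torques, N m; "position": TCP position; "ee_rot": TCP orientation; "contact_force": force on the tool from outside, world axes, zero at the start; "moment": the same for the moment, N m; "width": finger opening in m.
Only numpy, scipy, OpenCV 4.12 (cv2) and the standard library are available. Lean on these libraries where they do the work, as an engineer would, in place of code of your own. Each camera call takes 0.05 s, during which the arm holds its last target.

## Working session

There is one attempt and no reset: what is moved stays moved. The work goes in short steps, Python scripts to look and compute and a shell command to move; the robot and the scene stay as the last step left them, time stands still between calls to the robot, and variables do not carry over. Pictures are saved under pics/ and viewed, and the job is handed in when it is done.

```bash
ls; mkdir -p pics; cat > h.py <<'E'
import numpy as np, cv2
from rig import telemetry, optics, order
def grab(n):
    d=optics.get_image(n); np.save(f'/tmp/{n}.npy',d,allow_pickle=True); return d
def load(n): return np.load(f'/tmp/{n}.npy',allow_pickle=True).item()
def K(d):
    h=d['img'].shape[0]; f=h/2/np.tan(np.radians(d['fovy'])/2)
    return np.array([[f,0,d['cx']],[0,f,d['cy']],[0,0,1.]])
def cloud(d):
    h,w=d['depth'].shape; u,v=np.meshgrid(np.arange(w),np.arange(h))
    p=cv2.undistortPoints(np.stack([u,v],-1).reshape(-1,1,2).astype(np.float64),K(d),np.array(d['dist'],float)).reshape(h,w,2)
    z=d['depth'].astype(float); P=np.stack([p[...,0]*z,p[...,1]*z,z],-1)
    T=np.array(d['world_from_camera']); W=P@T[:3,:3].T+T[:3,3]; W[z<=0]=np.nan; return W
def proj(d,X):
    T=np.linalg.inv(np.array(d['world_from_camera'])); X=np.atleast_2d(X).astype(float)
    r,_=cv2.Rodrigues(T[:3,:3]); return cv2.projectPoints(X,r,T[:3,3],K(d),np.array(d['dist'],float))[0].reshape(-1,2)
E
python3 - <<'E'
from h import *
for n in('side','top'):
    d=grab(n); cv2.imwrite(f'pics/{n}0.png',d['img']); print(n,d['fovy'],np.round(d['world_from_camera'],3).tolist())
print(telemetry.get_state())
E
```

```text
pics
side 45.68864265592197 [[0.983, -0.092, 0.156, 0.386], [-0.181, -0.547, 0.817, -0.734], [0.01, -0.832, -0.555, 0.711], [0.0, 0.0, 0.0, 1.0]]
top 43.21307851525603 [[0.015, -0.982, 0.189, 0.277], [-1.0, -0.017, -0.009, 0.099], [0.012, -0.189, -0.982, 1.466], [0.0, 0.0, 0.0, 1.0]]
{'clock': 0.1, 'qpos': array([ 1.12400744e+00,  2.76515851e-01,  1.50603127e+00, -1.67352009e-05,
        1.36071733e+00, -1.20978016e-01]), 'qd': array([-0.00078971, -0.00036705, -0.00113682,  0.0002936 , -0.00057452,
       -0.00053593]), 'effort': array([ 1.20204688e-03, -4.17706776e+01, -2.46403760e+01,  1.44710980e-04,
        5.85082380e-03,  3.99216276e-06]), 'position': array([0.18382933, 0.54430419, 0.23052544]), 'ee_rot': array([-2.26268554e-04,  1.62184071e-01,  9.86760168e-01, -8.04733224e-04]), 'contact_force': array([-0.72328388,  0.08941894, -0.67024751]), 'moment': array([0.02129099, 0.04730863, 0.01513744]), 'width': 0.08514344380323903}
```

View pics/side0.png

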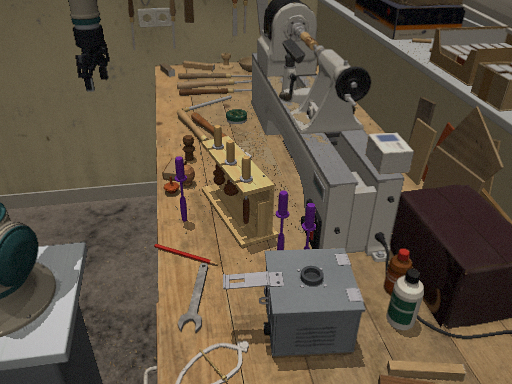

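View pics/top0.png

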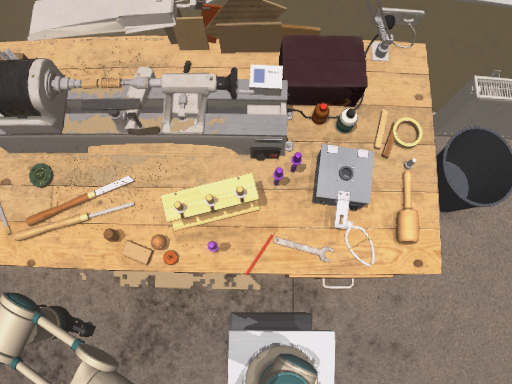

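The side view shows the rack with three wooden handles (217,136), (230,152) and (246,168). The grey box is at (312,300) with its collar at (312,273) and the hasp sticking out to (228,281). Three purple look-alikes stand around it, at (181,185), (283,215) and (309,222). I'll enlarge the rack and the box.

```bash
python3 - <<'E'
from h import *
d=load('side'); a=cv2.resize(d['img'][120:260,150:330],None,fx=4.2,fy=4.2,interpolation=cv2.INTER_CUBIC); cv2.imwrite('pics/s1.png',a)
b=cv2.resize(d['img'][235:365,210:370],None,fx=4,fy=4,interpolation=cv2.INTER_CUBIC); cv2.imwrite('pics/s2.png',b)
t=load('top'); c=cv2.resize(t['img'][130:280,155:385],None,fx=3.4,fy=3.4,interpolation=cv2.INTER_CUBIC); cv2.imwrite('pics/t1.png',c)
E
```

```text
(no output)
```

View pics/s1.png

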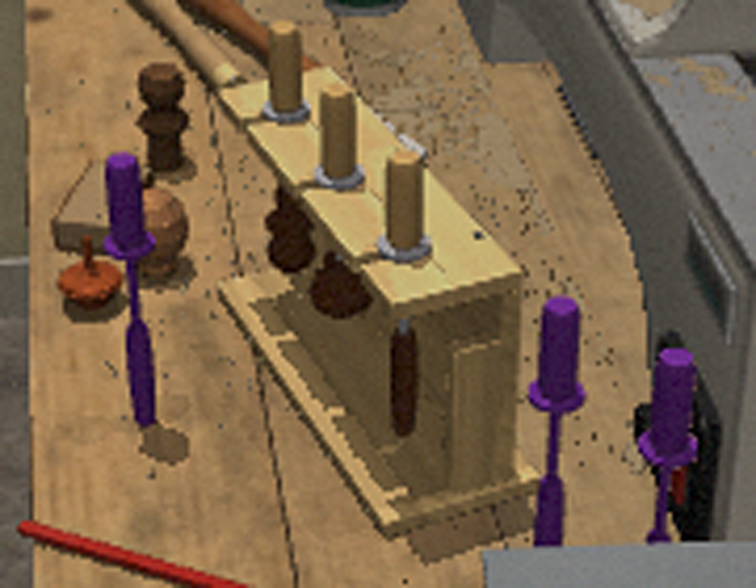

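View pics/s2.png

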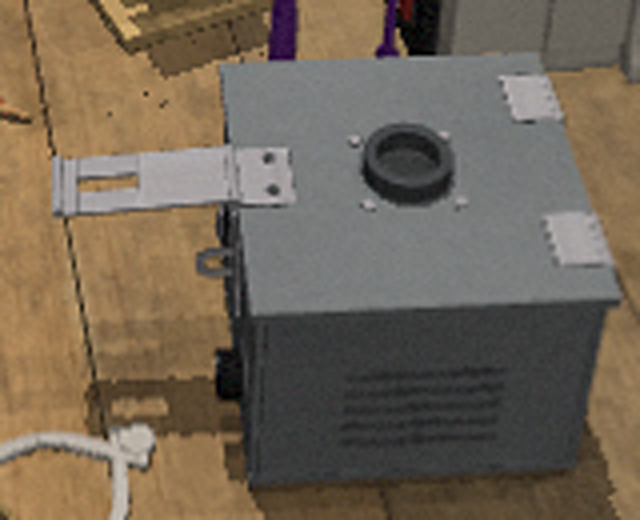

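View pics/t1.png

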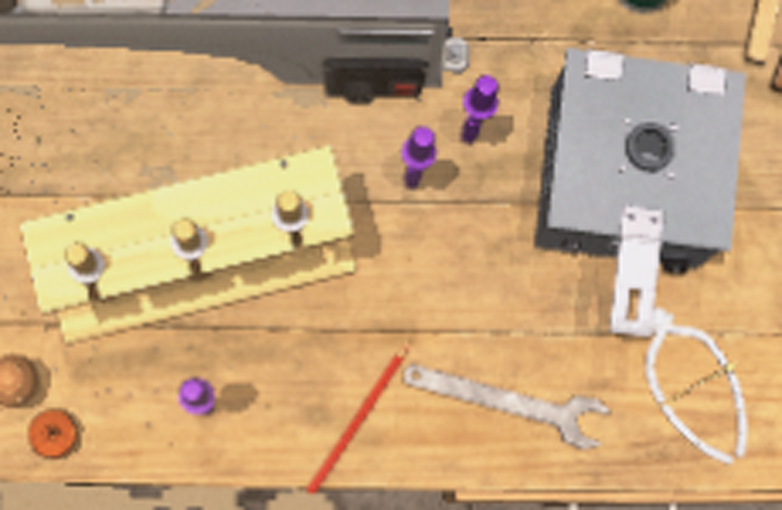

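The slim barrel is on the holder nearest the box (side 246,168; top 240,191). The other two wooden holders carry a stout knob (middle) and a flared stopper (far one). The three purple pieces are decoys. Next I'll measure positions.

```bash
python3 - <<'E'
from h import *
for n in('side','top'):
    d=load(n);W=cloud(d)
    hsv=cv2.cvtColor(d['img'],cv2.COLOR_BGR2HSV)
    # handle region crops
    P=W.reshape(-1,3); 
    m=(P[:,2]>0.1)&(P[:,2]<0.3)&(P[:,0]>.2)&(P[:,0]<.75)
    cand={'side':[(217,136),(230,152),(246,168)],'top':[(178,205),(209,198),(240,190)]}[n]
    for (u,v) in cand:
        s=W[v-14:v+15,u-9:u+10].reshape(-1,3); s=s[(s[:,2]>.165)&(s[:,2]<.235)]
        top=s[s[:,2]>.205]
        print(n,(u,v),'n',len(s),'zmax',s[:,2].max().round(4) if len(s) else 0,'mean',s.mean(0).round(4),'topface',len(top),np.median(top,axis=0).round(4))
    # purple
    pm=(hsv[...,0]>125)&(hsv[...,0]<155)&(hsv[...,1]>100)
    k,l,st,c=cv2.connectedComponentsWithStats(pm.astype(np.uint8))
    for i in range(1,k):
        if st[i,4]>15:
            q=W[l==i]; print('purple',c[i].round(),np.nanmin(q,0).round(3),np.nanmax(q,0).round(3),np.nanmedian(q,0).round(3))
    # lid plane
    r={'side':(slice(250,310),slice(265,360)),'top':(slice(145,212),slice(310,378))}[n]
    q=W[r].reshape(-1,3); lid=q[np.abs(q[:,2]-.125)<.004]; 
    rect=cv2.minAreaRect((lid[:,:2]*1000).astype(np.float32)); print('lid',len(lid),lid[:,2].mean().round(4),rect)
    col=q[(q[:,2]>.132)&(q[:,2]<.142)]; print('collar',len(col),col.mean(0).round(4),col.min(0).round(4),col.max(0).round(4),cv2.minEnclosingCircle((col[:,:2]*1000).astype(np.float32)))
    # shelf
    r={'side':(slice(110,210),slice(195,285)),'top':(slice(165,235),slice(155,265))}[n]
    q=W[r].reshape(-1,3); sh=q[np.abs(q[:,2]-.155)<.004]; print('shelf',len(sh),sh[:,2].mean().round(4),cv2.minAreaRect((sh[:,:2]*1000).astype(np.float32)))
E
```

```text
side (217, 136) n 162 zmax 0.2159 mean [0.489  0.2839 0.1927] topface 42 [0.4891 0.2886 0.2113]
side (230, 152) n 178 zmax 0.215 mean [0.508  0.2078 0.1912] topface 44 [0.5081 0.2048 0.2117]
side (246, 168) n 190 zmax 0.215 mean [0.5326 0.1236 0.192 ] topface 48 [0.5326 0.1249 0.2115]
purple [181. 184.] [0.374 0.188 0.001] [0.401 0.212 0.186] [0.387 0.198 0.13 ]
purple [282. 216.] [0.58  0.008 0.029] [0.607 0.034 0.185] [0.592 0.017 0.135]
purple [309. 221.] [ 0.623 -0.044  0.016] [0.672 0.096 0.185] [ 0.636 -0.034  0.147]
lid 4802 0.1258 ((600.8994140625, -168.97328186035156), (152.47946166992188, 165.05377197265625), 79.27671813964844)
collar 229 [ 0.6    -0.1724  0.1364] [ 0.5161 -0.1913  0.1321] [ 0.6217 -0.1484  0.141 ] ((568.915771484375, -171.1297607421875), 52.86361312866211)
shelf 1376 0.1559 ((549.8405151367188, 279.88330078125), (497.0954895019531, 212.8697052001953), 76.3530044555664)
top (178, 205) n 65 zmax 0.2168 mean [0.4881 0.2897 0.2016] topface 38 [0.4891 0.2919 0.2119]
top (209, 198) n 63 zmax 0.2181 mean [0.5086 0.2095 0.2022] topface 41 [0.5097 0.2111 0.2111]
top (240, 190) n 63 zmax 0.2154 mean [0.5325 0.1294 0.2017] topface 40 [0.5347 0.1302 0.211 ]
purple [296. 160.] [ 0.627 -0.04   0.034] [ 0.65  -0.014  0.186] [ 0.635 -0.027  0.143]
purple [278. 174.] [0.582 0.011 0.04 ] [0.603 0.037 0.186] [0.591 0.025 0.146]
purple [212. 246.] [0.379 0.192 0.05 ] [0.401 0.215 0.186] [0.388 0.201 0.172]
lid 2367 0.1249 ((588.6660766601562, -169.74392700195312), (157.70668029785156, 194.46533203125), 83.08293151855469)
collar 105 [ 0.5996 -0.1682  0.1352] [ 0.4985 -0.2198  0.132 ] [ 0.6797 -0.091   0.1418] ((591.01513671875, -171.21649169921875), 93.43338012695312)
shelf 1945 0.1548 ((522.4574584960938, 213.84207153320312), (78.35954284667969, 261.04461669921875), 15.482223510742188)
```

```bash
cat > m.py <<'E'
from h import *
from scipy.optimize import least_squares
def circ(p,R,c0):
    f=lambda c:np.hypot(p[:,0]-c[0],p[:,1]-c[1])-R
    return least_squares(f,c0,loss='soft_l1',f_scale=.001)
if __name__=='__main__':
  for n in('side','top'):
    d=load(n);W=cloud(d);P=W.reshape(-1,3)
    for c0 in [(.489,.29),(.509,.209),(.533,.129)]:
        near=np.hypot(P[:,0]-c0[0],P[:,1]-c0[1])<.018
        s=P[near&(P[:,2]>.164)&(P[:,2]<.207)]; t=P[near&(P[:,2]>.210)&(P[:,2]<.217)]
        r=circ(s,.010,c0); res=np.abs(r.fun)
        print(n,'side fit',r.x.round(4),len(s),np.median(res).round(4),'| top face',len(t),((t.min(0)+t.max(0))/2).round(4),t.mean(0).round(4))
        a=P[near&(P[:,2]>.1565)&(P[:,2]<.1615)]; 
    # lid
    q=P[(np.abs(P[:,2]-.125)<.003)&(np.hypot(P[:,0]-.6,P[:,1]+.17)<.115)]
    def sq(x):
        c,s=np.cos(x[2]),np.sin(x[2]); u=(q[:,0]-x[0])*c+(q[:,1]-x[1])*s; v=-(q[:,0]-x[0])*s+(q[:,1]-x[1])*c; return u,v
    # colour mask of lid edges: use image
    for zc in [(.130,.142)]:
        col=P[(P[:,2]>.1345)&(P[:,2]<.1395)&(np.hypot(P[:,0]-.6,P[:,1]+.17)<.03)]
        rr=circ(col,.0172,(.6,-.17)); print('collar',len(col),rr.x.round(4),np.abs(rr.fun).mean().round(4),col.min(0).round(4),col.max(0).round(4))
    for f in range(4): pass
    # lid angle: points grid edges via hull
    from scipy.spatial import ConvexHull
    # strap points
    q2=P[(np.hypot(P[:,0]-.6,P[:,1]+.17)<.12)&(np.abs(P[:,2]-.125)<.0025)]
    # histogram-based rectangular fit: choose angle and square maximizing interior-outside
    best=None
    for th in np.radians(np.arange(-25,25,.5)):
        for _ in [0]:
            c,s=np.cos(th),np.sin(th);u=(q2[:,0]-.6)*c+(q2[:,1]+.17)*s;v=-(q2[:,0]-.6)*s+(q2[:,1]+.17)*c
            wv=np.percentile(v,[.7,99.3]);
            k=wv[1]-wv[0]
            if best is None or k<best[0]: best=(k,np.degrees(th),wv,np.percentile(u,[1,99]))
    print('lid',best)
E
python3 m.py
python3 - <<'E'
from h import *
d=load('side');W=cloud(d)
for v in range(272,292,2): print(v,[tuple(W[v,u].round(3)) for u in range(222,272,8)])
E
```

```text
side side fit [0.489  0.2946] 127 0.0009 | top face 27 [0.4886 0.293  0.213 ] [0.4886 0.2911 0.2129]
side side fit [0.5095 0.2114] 136 0.0009 | top face 26 [0.5091 0.2076 0.2128] [0.5088 0.2072 0.2133]
side side fit [0.5334 0.1305] 150 0.0007 | top face 31 [0.533  0.1284 0.2127] [0.5329 0.1274 0.2129]
collar 185 [ 0.6013 -0.172 ] 0.0018 [ 0.5815 -0.1913  0.1346] [ 0.6217 -0.1503  0.1392]
lid (np.float64(0.15580651816607155), np.float64(-6.5), array([-0.07900705,  0.07679947]), array([-0.07597358,  0.07933077]))
top side fit [0.4909 0.2926] 30 0.0004 | top face 25 [0.4903 0.2927 0.2135] [0.49   0.2926 0.2131]
top side fit [0.5118 0.211 ] 27 0.0004 | top face 28 [0.5106 0.2116 0.2122] [0.5107 0.2107 0.212 ]
top side fit [0.5359 0.1297] 29 0.0003 | top face 27 [0.535  0.1289 0.213 ] [0.5345 0.129  0.2123]
collar 46 [ 0.6029 -0.1709] 0.0018 [ 0.5842 -0.1884  0.1347] [ 0.6224 -0.1476  0.1394]
lid (np.float64(0.1544151261078553), np.float64(-7.499999999999999), array([-0.07814261,  0.07627251]), array([-0.10970528,  0.08271615]))
272 [(np.float64(0.458), np.float64(-0.001), np.float64(0.00
[... 3458 characters left out ...]
np.float64(-0.052), np.float64(0.0)), (np.float64(0.503), np.float64(-0.055), np.float64(-0.0)), (np.float64(0.519), np.float64(-0.06), np.float64(0.003)), (np.float64(0.536), np.float64(-0.061), np.float64(-0.0)), (np.float64(0.524), np.float64(-0.181), np.float64(0.124))]
290 [(np.float64(0.452), np.float64(-0.053), np.float64(0.001)), (np.float64(0.468), np.float64(-0.056), np.float64(0.001)), (np.float64(0.485), np.float64(-0.056), np.float64(-0.002)), (np.float64(0.502), np.float64(-0.06), np.float64(-0.001)), (np.float64(0.518), np.float64(-0.063), np.float64(-0.0)), (np.float64(0.535), np.float64(-0.066), np.float64(-0.001)), (np.float64(0.522), np.float64(-0.188), np.float64(0.127))]
```

Both cameras agree to about 2 mm:

| Item | Position |
|---|---|
| Box axis | ≈ (0.602, -0.1715), yaw ≈ -7° |
| Pen handle | ≈ (0.534, 0.130), top z 0.213 (expected 0.213) |
| Rack yaw | ≈ +15.5° |

I'll travel high towards the hasp with the fingers shut.

```bash
python3 -m creep '{"slide":[[0.1,-0.25,0.3],[0.2,-0.5,0.5],[0.3,-0.75,0.6],[0.38,-0.95,0.6],[0.38,-0.95,0.6]],"twist":[[0,0,0.01],[0,0,0.02],[0,0,0.032],[0,0,0.032],[0,0,0.032]],"fingers":[-1,-1,-1,-1,-1]}'
python3 -m creep '{"slide":[[0.12,-0.32,0],[0.25,-0.63,0],[0.38,-0.95,0],[0.38,-0.95,0]],"twist":[[0,0,0],[0,0,0],[0,0,0],[0,0,0]],"fingers":[-1,-1,-1,-1]}'
python3 -m creep '{"slide":[[0.12,-0.32,0],[0.25,-0.63,0],[0.38,-0.95,0],[0.38,-0.95,0]],"twist":[[0,0,0],[0,0,0],[0,0,0],[0,0,0]],"fingers":[-1,-1,-1,-1]}'
```

```text
clock: 0.6
position: [0.242, 0.3989, 0.3224]
ee_rot: [0.001, 0.064, 0.998, -0.0]
contact_force: [-0.7, 0.9, 0.4]
width: 0.0124
clock: 1.0
position: [0.2994, 0.2557, 0.3209]
ee_rot: [0.0, 0.066, 0.998, -0.001]
contact_force: [0.5, 0.9, 1.0]
width: -0.0003
clock: 1.4
position: [0.3572, 0.1134, 0.3208]
ee_rot: [0.0, 0.066, 0.998, -0.001]
contact_force: [-0.3, 0.5, -0.7]
width: 0.0002
```

```bash
python3 -m creep '{"slide":[[0.16,-0.3,0],[0.32,-0.6,0],[0.47,-0.9,0],[0.47,-0.9,0]],"twist":[[-0.002,-0.017,0],[-0.004,-0.034,0],[-0.006,-0.051,0],[-0.0085,-0.069,0]],"fingers":[-1,-1,-1,-1]}'
python3 -m creep '{"slide":[[0.16,-0.3,-0.2],[0.32,-0.6,-0.5],[0.47,-0.9,-0.8],[0.47,-0.9,-0.8]],"twist":[[0,0,0],[0,0,0],[0,0,0],[0,0,0]],"fingers":[-1,-1,-1,-1]}'
python3 - <<'E'
from h import *
from scipy.spatial.transform import Rotation as R
s=telemetry.get_state(); q=s['ee_rot']; M=R.from_quat([q[1],q[2],q[3],q[0]]).as_matrix(); print(s['position'],M.round(3),s['qpos'].round(2),s['contact_force'])
d=grab('side'); b=cv2.resize(d['img'][170:340,190:370],None,fx=4,fy=4,interpolation=cv2.INTER_CUBIC)[:600]; cv2.imwrite('pics/s3.png',b)
E
```

```text
clock: 1.8
position: [0.4289, -0.0215, 0.322]
ee_rot: [0.219, 0.064, 0.974, -0.014]
contact_force: [-0.4, 1.4, 0.6]
width: 0.0003
clock: 2.2
position: [0.497, -0.1525, 0.1998]
ee_rot: [0.216, 0.061, 0.974, -0.012]
contact_force: [1.1, 0.9, -0.4]
width: -0.0001
[ 0.49699079 -0.15254055  0.19982672] [[-0.899  0.124  0.42 ]
 [ 0.114  0.992 -0.05 ]
 [-0.423  0.003 -0.906]] [-0.56  0.01  2.    0.27  0.74 -2.17] [ 1.14949076  0.94985525 -0.36735529]
```

View pics/s3.png

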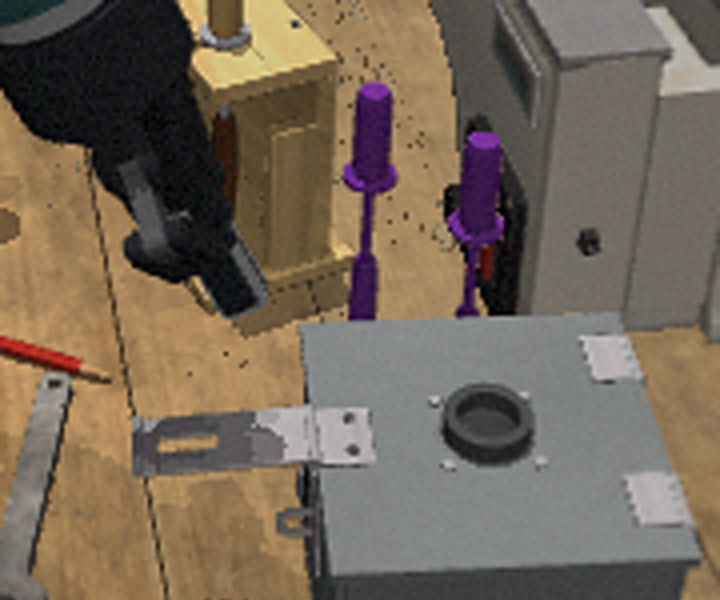

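```bash
python3 -m creep '{"slide":[[0.015,-0.043,-0.2],[0.015,-0.043,-0.37],[0.015,-0.043,-0.42],[0.015,-0.043,-0.48],[0.015,-0.043,-0.53],[0.015,-0.043,-0.575],[0.015,-0.043,-0.575]],"twist":[[0,0,0],[0,0,0],[0,0,0],[0,0,0],[0,0,0],[0,0,0],[0,0,0]],"fingers":[-1,-1,-1,-1,-1,-1,-1]}'
python3 - <<'E'
from h import *
d=grab('side'); b=cv2.resize(d['img'][200:340,210:370],None,fx=4,fy=4,interpolation=cv2.INTER_CUBIC)[:600]; cv2.imwrite('pics/s4.png',b)
E
```

```text
clock: 2.95
position: [0.4983, -0.1588, 0.1149]
ee_rot: [0.216, 0.061, 0.974, -0.013]
contact_force: [0.5, 0.5, 0.1]
width: -0.0001
```

View pics/s4.png

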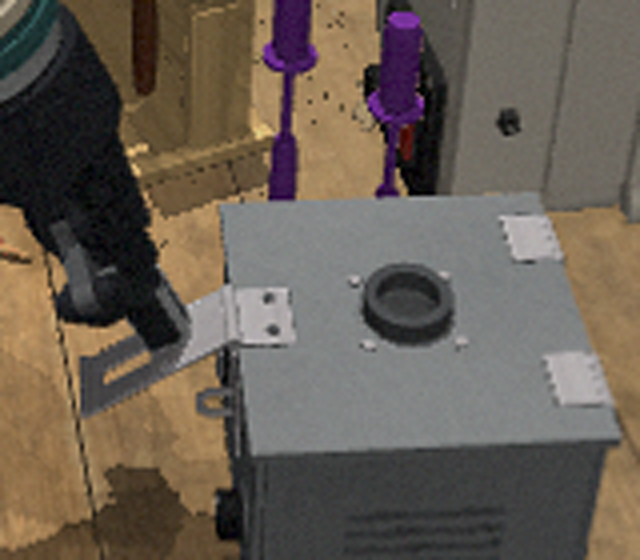

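The strap is swinging down as planned, with the finger on its solid part at (250,285). I'll carry on round the arc.

```bash
python3 -m creep '{"slide":[[0.017,-0.002,-0.034],[0.033,-0.004,-0.067],[0.046,-0.006,-0.095],[0.06,-0.007,-0.12],[0.07,-0.008,-0.134],[0.07,-0.008,-0.134]],"twist":[[0,0,0],[0,0,0],[0,0,0],[0,0,0],[0,0,0],[0,0,0]],"fingers":[-1,-1,-1,-1,-1,-1]}'
python3 - <<'E'
from h import *
d=grab('side'); b=cv2.resize(d['img'][200:340,210:370],None,fx=4,fy=4,interpolation=cv2.INTER_CUBIC)[:600]; cv2.imwrite('pics/s5.png',b)
E
```

```text
clock: 3.6
position: [0.5088, -0.1603, 0.0944]
ee_rot: [0.216, 0.061, 0.974, -0.013]
contact_force: [-0.4, 0.3, -0.2]
width: -0.0001
```

View pics/s5.png

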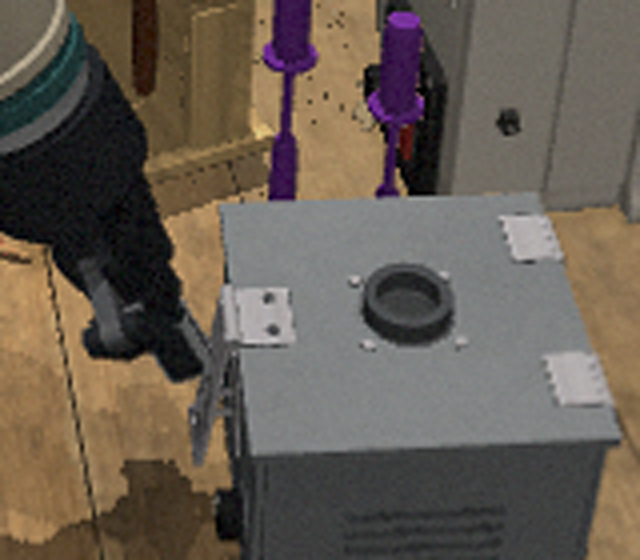

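```bash
for i in 1; do python3 -m creep '{"slide":[[0.01,-0.001,0],[0.02,-0.002,0],[0.027,-0.003,0],[0.027,-0.003,0]],"twist":[[0,0,0],[0,0,0],[0,0,0],[0,0,0]],"fingers":[-1,-1,-1,-1]}'; done
python3 -m creep '{"slide":[[0.01,-0.001,0],[0.02,-0.002,0],[0.02,-0.002,0]],"twist":[[0,0,0],[0,0,0],[0,0,0]],"fingers":[-1,-1,-1]}'
```

```text
clock: 4.05
position: [0.5125, -0.1605, 0.0946]
ee_rot: [0.216, 0.061, 0.974, -0.013]
contact_force: [-1.3, 0.3, -1.7]
width: -0.0001
clock: 4.35
position: [0.5131, -0.1603, 0.0942]
ee_rot: [0.214, 0.06, 0.975, -0.013]
contact_force: [-15.5, -2.2, 9.5]
width: -0.0002
```

```bash
python3 -m creep '{"slide":[[0.013,-0.001,0],[0.013,-0.001,0]],"twist":[[0,0,0],[0,0,0]],"fingers":[-1,-1]}'
python3 -m creep '{"slide":[[-0.05,0.006,0.01],[-0.15,0.02,0.02],[-0.3,0.04,0.06],[-0.3,0.04,0.3]],"twist":[[0,0,0],[0,0,0],[0,0,0],[0,0,0]],"fingers":[-1,-1,-1,-1]}'
python3 - <<'E'
from h import *
d=grab('side'); b=cv2.resize(d['img'][220:370,210:370],None,fx=4,fy=4,interpolation=cv2.INTER_CUBIC)[:600]; cv2.imwrite('pics/s6.png',b)
E
```

```text
clock: 4.55
position: [0.5133, -0.1598, 0.0936]
ee_rot: [0.213, 0.06, 0.975, -0.012]
contact_force: [-21.3, -4.0, 11.3]
width: 0.0001
clock: 4.95
position: [0.4666, -0.1515, 0.1354]
ee_rot: [0.211, 0.062, 0.976, -0.009]
contact_force: [1.2, 0.5, -0.9]
width: -0.0001
```

View pics/s6.png

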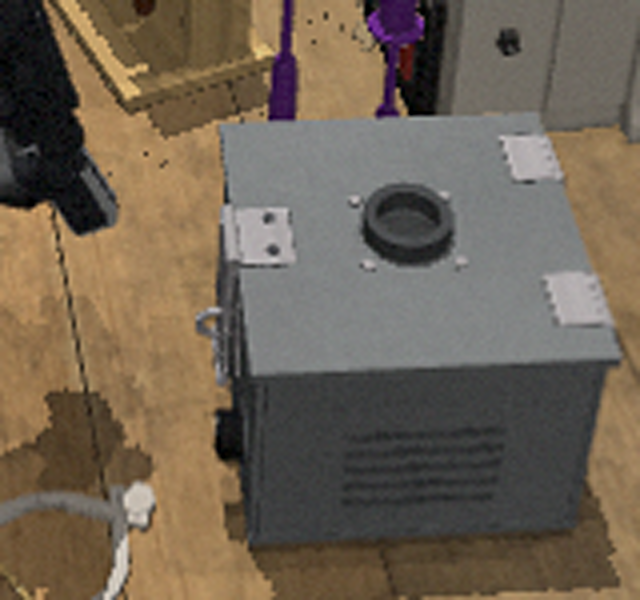

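The strap hangs at the front and the staple loop shows through at (262,300). I'll check the strap's angle numerically.

```bash
python3 - <<'E'
from h import *
ex=np.array([np.cos(np.radians(-7)),np.sin(np.radians(-7))]); ey=np.array([-ex[1],ex[0]]); c=np.array([.602,-.1715])
d=load('side'); W=cloud(d)
o=d['img'][265:330,255:285]; cv2.imwrite('pics/s7.png',cv2.resize(o,None,fx=9,fy=9,interpolation=cv2.INTER_NEAREST))
# predicted strap outline at angle phi
for phi in (0,.1,.2):
    pts=[]
    for r in (0,41,79):
        for y in (-17,17):
            u=-79.5-r*np.sin(phi)-1.5*np.cos(phi); z=126.5-r*np.cos(phi)+1.5*np.sin(phi)
            X=c+(ex*u+ey*y)/1000; pts.append([*X,z/1000])
    print(phi,proj(d,pts).round(1).tolist())
P=W.reshape(-1,3); u=(P[:,:2]-c)@ex; v=(P[:,:2]-c)@ey
m=(u<-.072)&(u>-.115)&(abs(v)<.022)&(P[:,2]>.04)&(P[:,2]<.13)
for a,b,z in sorted(zip(u[m],v[m],P[m,2]),key=lambda t:-t[2])[::3]: print(round(a*1000,1),round(b*1000,1),round(z*1000,1))
E
```

```text
0 [[267.5, 286.4], [265.9, 272.8], [266.8, 302.6], [265.3, 288.8], [266.3, 316.8], [264.8, 302.9]]
0.1 [[267.5, 286.4], [265.9, 272.7], [264.6, 302.5], [263.1, 288.7], [262.1, 316.7], [260.7, 302.8]]
0.2 [[267.5, 286.3], [265.9, 272.7], [262.4, 302.3], [261.0, 288.5], [257.9, 316.4], [256.7, 302.5]]
-79.3 -7.3 130.0
-80.1 -16.8 129.8
-82.6 -4.2 129.5
-81.3 10.9 129.4
-76.3 -14.1 129.3
-79.5 11.1 129.2
-75.0 0.9 129.0
-73.0 -16.2 128.8
-74.5 6.2 128.7
-75.3 16.8 128.4
-75.1 -0.9 128.3
-75.8 11.9 128.1
-73.8 -5.6 128.0
-74.2 9.6 127.9
-75.9 -10.1 127.7
-73.7 14.9 127.6
-77.3 15.3 127.4
-83.1 -11.6 127.1
-72.7 5.3 127.0
-73.8 13.1 126.9
-72.5 8.0 126.9
-83.2 9.1 126.3
-76.8 -20.6 126.2
-74.6 -15.8 126.1
-73.3 -20.5 125.8
-83.3 -13.9 124.5
-78.5 -20.8 124.0
-81.6 -15.5 123.6
-83.4 5.1 122.8
-81.7 -16.8 122.5
-83.5 3.2 119.7
-83.2 -15.8 116.5
-83.4 3.1 114.8
-83.2 -17.2 113.0
-83.4 2.1 110.7
-83.0 -16.1 109.3
-83.5 -0.5 105.8
-81.1 -16.7 102.2
-80.9 -14.0 101.8
-82.8 -16.1 99.1
-83.3 -0.9 95.9
-83.4 -2.6 95.1
-80.8 -15.5 93.2
-75.8 -0.6 92.6
-76.8 -12.0 91.8
-77.3 3.4 91.1
-77.1 -15.6 90.5
-76.5 11.5 90.4
-76.7 9.3 90.1
-83.2 -2.2 89.5
-76.7 -11.8 88.9
-77.6 -1.4 88.3
-77.2 -17.9 87.8
-80.7 -16.4 86.3
-78.4 -11.0 85.6
-83.6 15.0 84.5
-75.4 -19.4 84.2
-77.0 -16.6 83.7
-75.4 -19.9 82.1
-77.5 -2.6 81.7
-75.5 -21.3 81.0
-88.4 -1.0 80.6
-80.2 -13.3 80.3
-84.7 -0.6 80.0
-77.5 -3.1 79.7
-83.5 -8.8 78.3
-75.3 -20.5 77.5
-82.3 -17.0 76.7
-76.9 -18.5 75.4
-91.9 0.2 74.2
-82.1 -16.3 73.2
-83.5 -10.7 72.4
-93.9 -1.8 71.1
-82.2 -18.4 70.3
-77.3 -3.7 69.6
-84.4 -0.2 68.9
-75.2 -21.8 68.3
-77.3 -4.4 67.7
-83.7 8.6 67.3
-75.1 -21.9 65.8
-77.4 -6.5 64.6
-81.8 -14.8 63.5
-81.9 -16.9 63.1
-78.1 -15.9 61.8
-77.6 -10.7 61.3
-78.1 -16.0 59.2
-83.5 -14.7 58.0
-83.5 7.7 54.8
-83.3 -13.7 54.1
-84.3 -3.1 53.2
-84.4 -5.0 52.6
-83.3 -14.2 52.1
-84.9 -11.6 51.9
-81.6 -16.4 51.7
-84.4 18.5 51.3
-85.7 2.1 50.1
-75.5 -12.4 46.7
-75.4 -12.6 41.4
```

View pics/s7.png

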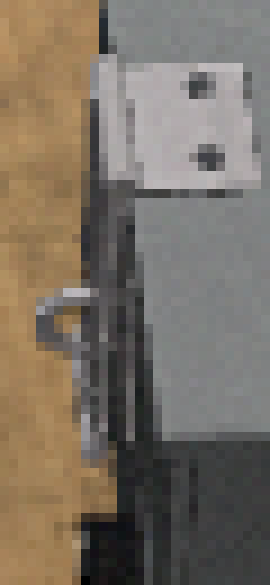

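The strap's outer face sits at a constant u ≈ -83.4 mm from z = 120 down to 54 mm. It is vertical and home, with the staple tip 10.5 mm proud of it. Now the pen holder. I'll work out the turn and shift to above the handle, jaws along the rack's x.

```bash
cat > turn.py <<'E'
from h import *
import sys
from scipy.spatial.transform import Rotation as R
def need(yaw_y,pos=None):
    s=telemetry.get_state(); q=s['ee_rot']; Rc=R.from_quat([q[1],q[2],q[3],q[0]])
    a=np.radians(yaw_y); y=np.array([np.cos(a),np.sin(a),0]); z=np.array([0,0,-1.]); x=np.cross(y,z)
    Rt=R.from_matrix(np.stack([x,y,z],1)); w=(Rt*Rc.inv()).as_rotvec()
    print('twist',(w/(2*np.pi)).round(4),'deg',np.degrees(np.linalg.norm(w)).round(2),'tool z',Rc.as_matrix()[:,2].round(4),'qpos',s['qpos'].round(2))
    if pos is not None: print('slide',((np.array(pos)-s['position'])/.15).round(3),s['position'].round(4))
E
python3 -c "
from turn import *
need(15.5,(.534,.130,.25))"
```

```text
twist [ 0.049   0.0563 -0.1836] deg 71.34 tool z [ 0.4247 -0.0553 -0.9036] qpos [-0.61  0.05  2.14  0.36  0.59 -2.31]
slide [0.405 1.907 0.701] [ 0.4733 -0.1561  0.1448]
```

```bash
python3 -m creep '{"slide":[[0,0,0.3],[0,0.1,0.6],[0,0.3,0.9],[0.05,0.5,1],[0.1,0.7,1],[0.15,0.95,1],[0.2,0.95,1],[0.2,0.95,1],[0.2,0.95,1],[0.2,0.95,1]],"twist":[[0.005,0.006,-0.018],[0.01,0.012,-0.037],[0.015,0.018,-0.057],[0.021,0.024,-0.078],[0.027,0.031,-0.1],[0.033,0.038,-0.122],[0.039,0.045,-0.144],[0.045,0.051,-0.165],[0.049,0.0563,-0.1836],[0.049,0.0563,-0.1836]],"fingers":[-1,-1,-1,-1,-1,0,0.5,1,1,1]}'
python3 -c "
from turn import *
need(15.5,(.534,.130,.25))"
```

```text
clock: 6.0
position: [0.5034, -0.0118, 0.2906]
ee_rot: [-0.0, 0.603, 0.798, 0.004]
contact_force: [0.4, -0.7, 0.9]
width: 0.0722
twist [-0.0011  0.0007 -0.0008] deg 0.54 tool z [ 0.0042  0.0067 -1.    ] qpos [-0.17  0.14  1.54  0.01  1.46 -0.44]
slide [ 0.204  0.945 -0.271] [ 0.5034 -0.0118  0.2906]
```

```bash
python3 -m creep '{"slide":[[0.05,0.24,0],[0.1,0.48,0],[0.15,0.72,0],[0.2,0.945,-0.1],[0.204,0.945,-0.2],[0.204,0.945,-0.2]],"twist":[[-0.0011,0.0007,-0.0008],[-0.0011,0.0007,-0.0008],[-0.0011,0.0007,-0.0008],[-0.0011,0.0007,-0.0008],[-0.0011,0.0007,-0.0008],[-0.0011,0.0007,-0.0008]],"fingers":[1,1,1,1,1,1]}'
python3 - <<'E'
from turn import *
d=grab('side'); print(proj(d,[[.534,.13,.213],[.534,.13,.186]]))
cv2.imwrite('pics/s8.png',cv2.resize(d['img'][90:230,170:330],None,fx=4,fy=4,interpolation=cv2.INTER_CUBIC))
t=grab('top'); cv2.imwrite('pics/t8.png',cv2.resize(t['img'][120:270,150:310],None,fx=4,fy=4,interpolation=cv2.INTER_CUBIC))
need(15.5,(.534,.130,.170))
E
```

```text
clock: 6.6
position: [0.5323, 0.13, 0.2582]
ee_rot: [-0.001, 0.603, 0.798, -0.002]
contact_force: [-0.2, -0.2, 0.3]
width: 0.0854
[[246.07126047 156.90143511]
 [246.05724246 167.41485267]]
twist [ 0.0003 -0.0001 -0.0006] deg 0.26 tool z [-4.0e-04 -1.8e-03 -1.0e+00] qpos [ 0.11  0.22  1.51 -0.    1.41 -0.16]
slide [ 0.004  0.007 -0.602] [0.5334 0.1289 0.2603]
```

View pics/s8.png

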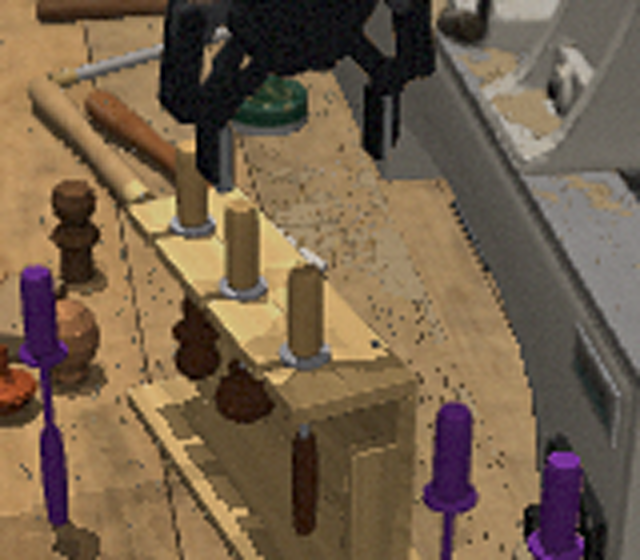

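View pics/t8.png

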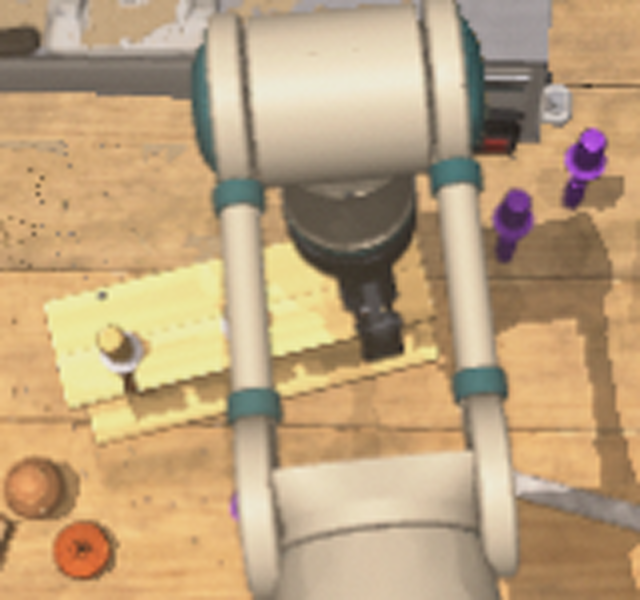

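The fingers straddle the slim-barrel handle, at (246,167) in the full picture. I'll descend and grip.

```bash
python3 -m creep '{"slide":[[0.004,0.007,-0.2],[0.004,0.007,-0.4],[0.004,0.007,-0.55],[0.004,0.007,-0.595],[0.004,0.007,-0.595],[0.004,0.007,-0.595]],"twist":[[0.0003,0,-0.0006],[0.0003,0,-0.0006],[0.0003,0,-0.0006],[0.0003,0,-0.0006],[0.0003,0,-0.0006],[0.0003,0,-0.0006]],"fingers":[1,1,1,1,1,1]}'
python3 - <<'E'
from turn import *
need(15.5,(.534,.130,.171))
d=grab('side'); 
cv2.imwrite('pics/s9.png',cv2.resize(d['img'][90:230,170:330],None,fx=4,fy=4,interpolation=cv2.INTER_CUBIC))
E
```

```text
clock: 7.3
position: [0.5352, 0.1298, 0.1724]
ee_rot: [0.001, 0.606, 0.796, 0.001]
contact_force: [-0.0, -0.8, 0.1]
width: 0.0853
twist [-0.      0.0004  0.0001] deg 0.14 tool z [ 2.3e-03  2.0e-04 -1.0e+00] qpos [ 0.11  0.28  1.65 -0.    1.21 -0.16]
slide [-0.008  0.001 -0.009] [0.5352 0.1298 0.1724]
```

View pics/s9.png

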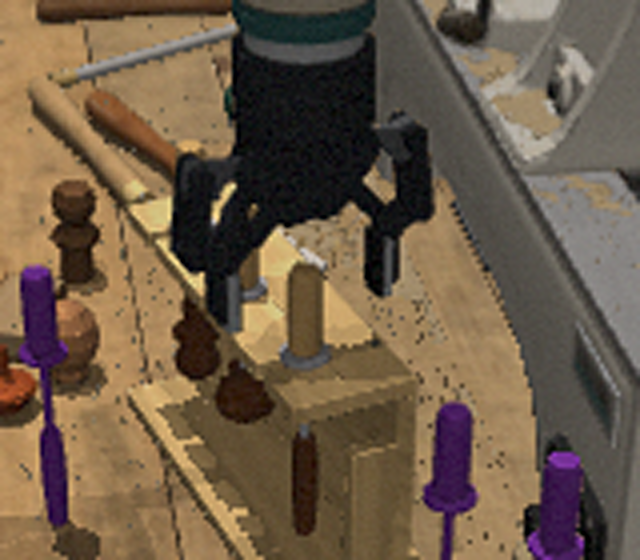

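```bash
python3 -m creep '{"slide":[[-0.005,0,0],[-0.005,0,0],[-0.005,0,0],[-0.005,0,0],[-0.005,0,0],[-0.005,0,0],[-0.005,0,0],[-0.005,0,0]],"twist":[[0,0,0],[0,0,0],[0,0,0],[0,0,0],[0,0,0],[0,0,0],[0,0,0],[0,0,0]],"fingers":[0.3,0,-0.3,-0.6,-1,-1,-1,-1]}' 40
python3 - <<'E'
from turn import *
need(15.5,(.534,.130,.171))
d=grab('side'); 
cv2.imwrite('pics/s10.png',cv2.resize(d['img'][110:250,170:330],None,fx=4,fy=4,interpolation=cv2.INTER_CUBIC))
E
```

```text
clock: 8.15
position: [0.5334, 0.1301, 0.1709]
ee_rot: [-0.0, 0.605, 0.796, -0.0]
contact_force: [-0.3, 0.1, 1.7]
width: 0.019
twist [ 0.     -0.0001 -0.    ] deg 0.02 tool z [-4.e-04 -1.e-04 -1.e+00] qpos [ 0.11  0.28  1.66 -0.    1.21 -0.16]
slide [ 0.004 -0.001  0.   ] [0.5334 0.1301 0.1709]
```

View pics/s10.png

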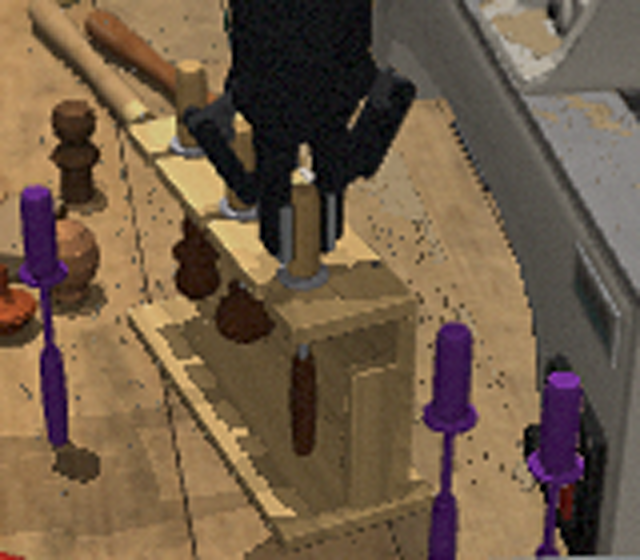

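Gripped, width 19 mm. I'll lift it about 10 mm, then draw it out to the rack's front.

```bash
python3 -m creep '{"slide":[[0,0,0.02],[0,0,0.045],[0,0,0.07],[0,0,0.07],[0,0,0.07]],"twist":[[0,0,0],[0,0,0],[0,0,0],[0,0,0],[0,0,0]],"fingers":[-1,-1,-1,-1,-1]}'
python3 - <<'E'
from turn import *
from m import circ
need(15.5)
d=grab('side'); W=cloud(d);P=W.reshape(-1,3)
for h in [(.489,.2935),(.5102,.211)]:
    near=np.hypot(P[:,0]-h[0],P[:,1]-h[1])<.018; s=P[near&(P[:,2]>.164)&(P[:,2]<.207)]; print(circ(s,.01,h).x.round(4),len(s))
h=(.5334,.13)
near=np.hypot(P[:,0]-h[0],P[:,1]-h[1])<.013; s=P[near&(P[:,2]>.175)&(P[:,2]<.2)]; print('pen handle',len(s),s.mean(0))
near=np.hypot(P[:,0]-h[0],P[:,1]-h[1])<.013
for a,b,R in[(.045,.105,.0075),(.18,.197,.01)]:
    s=P[near&(P[:,2]>a)&(P[:,2]<b)]; s=s[abs(s[:,0]-np.median(s[:,0]))<.007]; print(a,b,len(s),circ(s,R,h).x.round(4))
cv2.imwrite('pics/s11.png',cv2.resize(d['img'][110:250,170:330],None,fx=4,fy=4,interpolation=cv2.INTER_CUBIC))
E
```

```text
clock: 8.7
position: [0.5333, 0.13, 0.1813]
ee_rot: [-0.0, 0.605, 0.796, -0.0]
contact_force: [-0.0, -0.3, -0.9]
width: 0.0193
twist [ 0.     -0.0001 -0.    ] deg 0.04 tool z [-7.e-04 -3.e-04 -1.e+00] qpos [ 0.11  0.27  1.64 -0.    1.23 -0.16]
[0.4889 0.2944] 67
[0.5095 0.2115] 56
pen handle 78 [0.53397194 0.12226727 0.18770578]
0.045 0.105 112 [0.533  0.1299]
0.18 0.197 40 [0.5315 0.1299]
```

View pics/s11.png

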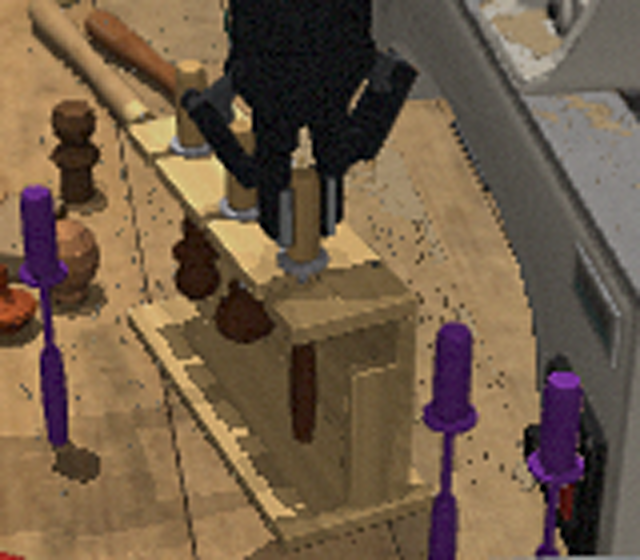

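The barrel axis is at (0.533, 0.130), which matches the TCP, and the neighbours haven't moved. Now I'll slide it out along the notch.

```bash
python3 -m creep '{"slide":[[-0.04,-0.011,0],[-0.12,-0.033,0],[-0.2,-0.055,0],[-0.3,-0.083,0],[-0.4,-0.111,0],[-0.5,-0.139,0],[-0.54,-0.15,0],[-0.54,-0.15,0]],"twist":[[0,0,0],[0,0,0],[0,0,0],[0,0,0],[0,0,0],[0,0,0],[0,0,0],[0,0,0]],"fingers":[-1,-1,-1,-1,-1,-1,-1,-1]}'
python3 - <<'E'
from turn import *
from m import circ
need(15.5)
d=grab('side'); W=cloud(d);P=W.reshape(-1,3)
for h in [(.489,.2935),(.5102,.211)]:
    near=np.hypot(P[:,0]-h[0],P[:,1]-h[1])<.018; s=P[near&(P[:,2]>.164)&(P[:,2]<.207)]; print(circ(s,.01,h).x.round(4),len(s))
cv2.imwrite('pics/s12.png',cv2.resize(d['img'][110:250,150:330],None,fx=4,fy=4,interpolation=cv2.INTER_CUBIC))
E
```

```text
clock: 9.55
position: [0.4511, 0.1073, 0.1815]
ee_rot: [-0.0, 0.605, 0.796, -0.0]
contact_force: [0.1, -0.6, -0.8]
width: 0.019
twist [ 0.     -0.0001  0.    ] deg 0.04 tool z [-6.e-04 -3.e-04 -1.e+00] qpos [ 0.08  0.15  1.81 -0.    1.19 -0.19]
[0.4882 0.2949] 4
[0.5092 0.2114] 74
```

View pics/s12.png

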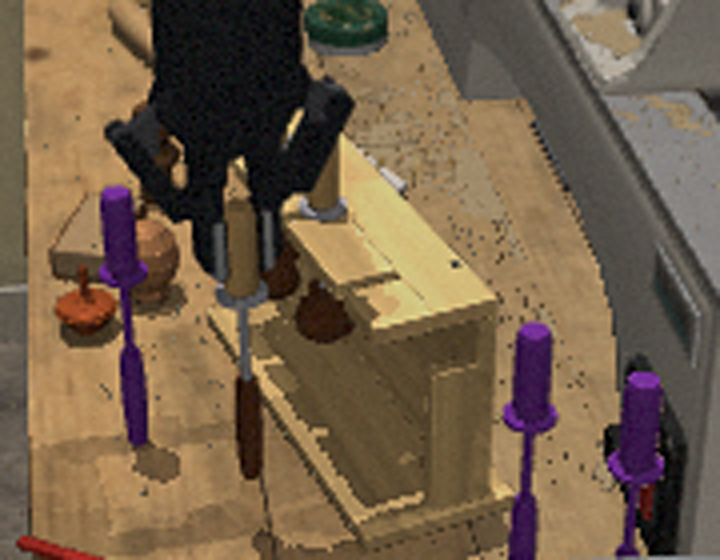

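```bash
python3 -m creep '{"slide":[[0,0,0.15],[0,0,0.4],[0,0,0.65],[0,0,0.9],[0,0,1],[0,0,1]],"twist":[[0,0,0],[0,0,0],[0,0,0],[0,0,0],[0,0,0],[0,0,0]],"fingers":[-1,-1,-1,-1,-1,-1]}'
python3 -m creep '{"slide":[[0.08,-0.15,0.04],[0.2,-0.37,0.08],[0.35,-0.65,0.1],[0.46,-0.86,0.1],[0.5,-0.93,0.1],[0.5,-0.93,0.1]],"twist":[[0,0,0],[0,0,0],[0,0,0],[0,0,0],[0,0,0],[0,0,0]],"fingers":[-1,-1,-1,-1,-1,-1]}'
python3 -m creep '{"slide":[[0.08,-0.15,0],[0.2,-0.37,0],[0.35,-0.65,0],[0.46,-0.86,0],[0.5,-0.93,0],[0.5,-0.93,0],[0.5,-0.93,0]],"twist":[[0,0,0],[0,0,0],[0,0,0],[0,0,0],[0,0,0],[0,0,0],[0,0,0]],"fingers":[-1,-1,-1,-1,-1,-1,-1]}'
python3 - <<'E'
from turn import *
need(15.5,(.602,-.1715,.345))
d=grab('side'); cv2.imwrite('pics/s13.png',cv2.resize(d['img'][130:330,220:400],None,fx=3,fy=3,interpolation=cv2.INTER_CUBIC))
t=grab('top'); cv2.imwrite('pics/t13.png',cv2.resize(t['img'][100:250,280:440],None,fx=4,fy=4,interpolation=cv2.INTER_CUBIC))
E
```

```text
clock: 10.2
position: [0.4545, 0.1078, 0.3339]
ee_rot: [0.002, 0.605, 0.796, 0.002]
contact_force: [-0.4, -0.6, -0.7]
width: 0.0188
clock: 10.8
position: [0.5277, -0.0331, 0.3442]
ee_rot: [-0.002, 0.606, 0.795, -0.001]
contact_force: [-0.0, 0.6, -0.7]
width: 0.0192
clock: 11.5
position: [0.6016, -0.1694, 0.3459]
ee_rot: [-0.001, 0.605, 0.796, 0.0]
contact_force: [0.2, 0.3, -0.3]
width: 0.019
twist [-0.0003 -0.0004 -0.0002] deg 0.18 tool z [-0.0023  0.0017 -1.    ] qpos [-0.39  0.32  1.17  0.    1.66 -0.66]
slide [ 0.003 -0.014 -0.006] [ 0.6016 -0.1694  0.3459]
```

View pics/s13.png

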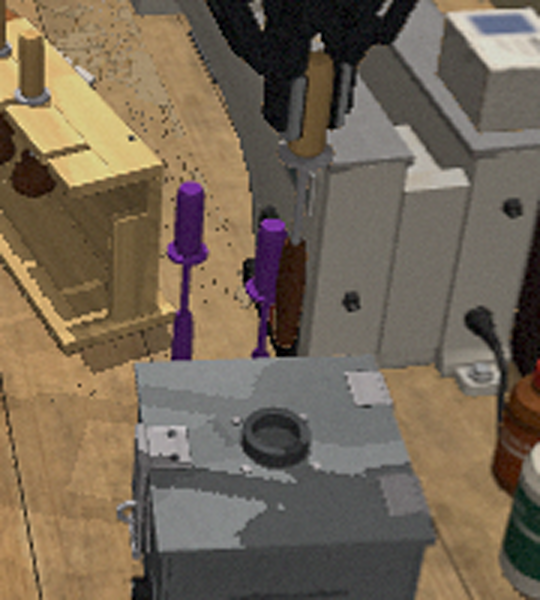

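View pics/t13.png

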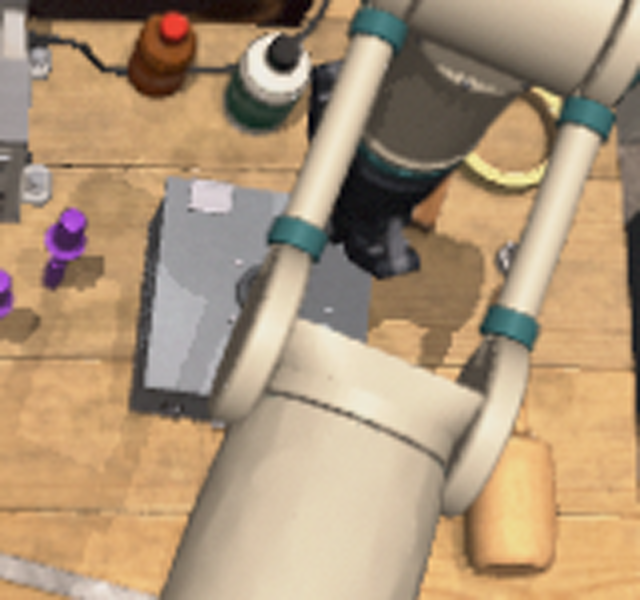

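```bash
python3 -m creep '{"slide":[[0.003,-0.014,-0.05],[0.003,-0.014,-0.15],[0.003,-0.014,-0.25],[0.003,-0.014,-0.3],[0.003,-0.014,-0.3],[0.003,-0.014,-0.3],[0.003,-0.014,-0.3]],"twist":[[0,0,0],[0,0,0],[0,0,0],[0,0,0],[0,0,0],[0,0,0],[0,0,0]],"fingers":[-1,-1,-1,-1,-1,-1,-1]}'
cat > fit.py <<'E'
from turn import *
from scipy.optimize import minimize
def sil(d,c,rings,S=4,tilt=(0,0)):
    # convex silhouette of stacked rings [(z,r)], supersampled
    a=np.linspace(0,2*np.pi,60,endpoint=False); z0=rings[0][0]
    X=np.concatenate([np.stack([c[0]+tilt[0]*(z-z0)+r*np.cos(a),c[1]+tilt[1]*(z-z0)+r*np.sin(a),np.full(60,z)],1) for z,r in rings])
    p=proj(d,X); h=cv2.convexHull(((p+.5)*S*16).astype(np.int32))
    m=np.zeros((384*S,512*S),np.uint8); cv2.fillPoly(m,[h],255,shift=4)
    return cv2.resize(m,(512,384),interpolation=cv2.INTER_AREA)/255.
def fit(d,mask,c0,rings,tilt=(0,0)):
    f=lambda c:np.abs(sil(d,c,rings,tilt=tilt)-mask).sum()
    return minimize(f,c0,method='Nelder-Mead',options=dict(initial_simplex=[c0,(c0[0]+.005,c0[1]),(c0[0],c0[1]+.005)],xatol=1e-4,fatol=.1))
E
python3 - <<'E'
from fit import *
need(15.5,(.602,-.1715,.3))
d=grab('side'); im=d['img']
cv2.imwrite('pics/s14.png',cv2.resize(im[190:310,260:380],None,fx=5,fy=5,interpolation=cv2.INTER_NEAREST))
p=proj(d,[[.602,-.1715,.137],[.602,-.1715,.155],[.602,-.1715,.19]]); print(p)
u,v=p[0].round().astype(int); print(im[v-14:v+16:2,u].tolist())
E
```

```text
clock: 12.3
position: [0.6031, -0.1736, 0.3022]
ee_rot: [0.001, 0.605, 0.796, -0.0]
contact_force: [0.3, -0.6, -0.3]
width: 0.0193
twist [ 0.0002  0.0001 -0.    ] deg 0.07 tool z [ 8.e-04 -1.e-03 -1.e+00] qpos [-0.39  0.33  1.26 -0.    1.56 -0.66]
slide [-0.007  0.014 -0.015] [ 0.6031 -0.1736  0.3022]
[[312.05599082 273.57386907]
 [312.89895212 266.12971204]
 [314.59730403 251.10017271]]
[[13, 26, 40], [18, 28, 44], [11, 18, 39], [70, 69, 67], [38, 39, 36], [38, 38, 39], [52, 50, 49], [63, 62, 60], [65, 64, 64], [61, 61, 59], [81, 77, 76], [43, 41, 38], [36, 35, 29], [88, 91, 91], [133, 137, 132]]
```

View pics/s14.png

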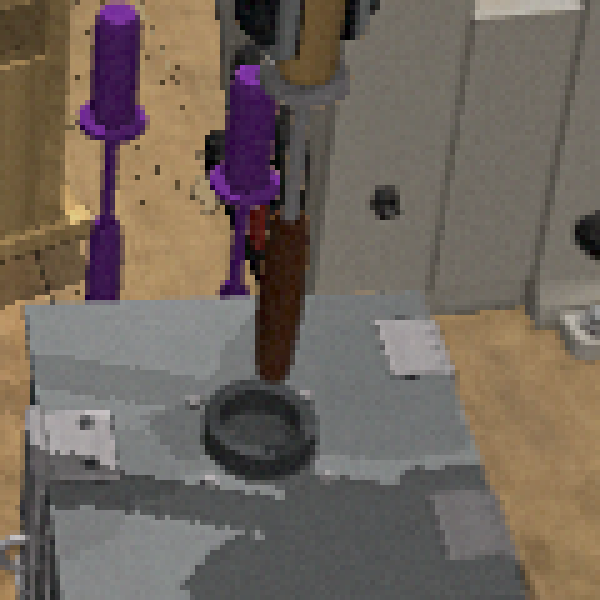

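```bash
cat > barrel.py <<'E'
from fit import *
def barrelmask(d,lo,hi):
    im=d['img'].astype(int); hsv=cv2.cvtColor(d['img'],cv2.COLOR_BGR2HSV)
    m=(im[...,2]>im[...,0]*1.6)&(im[...,2]<120)&(hsv[...,0]<20)
    return m
if __name__=='__main__':
    # collar from clean initial images
    import sys
    d=load('side'); im=d['img']; g=im.max(2)
    W=cloud(d);P=W
    m=barrelmask(d,0,0); m[:,:300]=0; m[:,325:]=0; m[:225]=0; m[275:]=0
    k,l,st,c=cv2.connectedComponentsWithStats(m.astype(np.uint8)); i=1+st[1:,4].argmax(); m=l==i; print('barrel px',st[i])
    s=P[m]; s=s[(s[:,2]>.14)&(s[:,2]<.24)&(abs(s[:,1]+.17)<.04)]; print('depth mean',s.mean(0).round(4),s.min(0).round(4),s.max(0).round(4))
    rows=[(v,np.where(m[v])[0].mean(),m[v].sum()) for v in range(st[i,1],st[i,1]+st[i,3])]
    print([(v,round(u,1),n) for v,u,n in rows][::4])
    # expected axis cols for x candidates
    for x in (.602,.603,.604,.606): print(x,proj(d,[[x,-.1725,z] for z in (.16,.19,.22)]).round(1).tolist())
    # collar: dark mask; gray thresholds
    reg=np.zeros(g.shape,bool); reg[262:290,298:328]=1
    for T in (70,80,90):
        mm=(g<T)&reg; mm=cv2.morphologyEx(mm.astype(np.uint8),cv2.MORPH_CLOSE,np.ones((5,5)));k,l,st,c=cv2.connectedComponentsWithStats(mm); i=1+st[1:,4].argmax()
        print(T,st[i],c[i])
E
python3 barrel.py
```

```text
barrel px [309 231  13  35 290]
depth mean [ 0.6006 -0.179   0.2032] [ 0.5942 -0.184   0.1627] [ 0.6102 -0.1695  0.233 ]
[(231, np.float64(312.5), np.int64(2)), (235, np.float64(315.7), np.int64(11)), (239, np.float64(315.5), np.int64(12)), (243, np.float64(316.5), np.int64(10)), (247, np.float64(315.5), np.int64(10)), (251, np.float64(315.5), np.int64(8)), (255, np.float64(315.0), np.int64(7)), (259, np.float64(314.0), np.int64(7)), (263, np.float64(314.0), np.int64(5))]
0.602 [[313.3, 264.4], [314.8, 251.5], [316.3, 238.0]]
0.603 [[313.8, 264.3], [315.3, 251.4], [316.9, 237.9]]
0.604 [[314.4, 264.3], [315.9, 251.3], [317.4, 237.8]]
0.606 [[315.5, 264.1], [317.0, 251.2], [318.6, 237.7]]
70 [298 262  25  24 389] [311.09254499 274.93573265]
80 [298 262  26  28 462] [311.2034632  275.88528139]
90 [298 262  30  28 570] [311.80175439 277.71929825]
```

```bash
python3 - <<'E'
from fit import *
R=[(.125,.0205),(.137,.0205)]
for n,(u0,v0) in (('side',(312,275)),('top',(346,173))):
    d=load(n); g=cv2.imread(f'pics/{n}0.png').max(2); 
    lid=np.median(g[v0-20:v0+21,u0-20:u0+21]); dark=np.percentile(g[v0-8:v0+9,u0-8:u0+9],25)
    reg=np.zeros(g.shape); reg[v0-13:v0+15,u0-16:u0+17]=1
    for fr in (.4,.5,.6):
        T=dark+fr*(lid-dark)
        m=((g<T)&(reg>0)).astype(np.uint8); m=cv2.morphologyEx(m,cv2.MORPH_CLOSE,np.ones((5,5))); k,l,st,c=cv2.connectedComponentsWithStats(m)
        i=1+st[1:,4].argmax(); r=fit(d,(l==i).astype(float),(.602,-.1715),R); print(n,T.round(),st[i],c[i].round(1),r.x.round(4),round(r.fun,1))
    # lid square silhouette edges: project corners
    cv2.imwrite(f'pics/{n}c.png',cv2.resize(cv2.imread(f'pics/{n}0.png')[v0-20:v0+21,u0-20:u0+21],None,fx=12,fy=12,interpolation=cv2.INTER_NEAREST))
E
```

```text
side 71.0 [298 266  25  20 343] [311.  276.3] [ 0.6014 -0.1703] 74.3
side 80.0 [298 266  25  20 383] [311.2 275.9] [ 0.6011 -0.1703] 40.6
side 88.0 [298 266  26  22 418] [311.  276.2] [ 0.6009 -0.1707] 33.1
top 126.0 [339 166  14  15 161] [345.5 172.9] [ 0.604  -0.1705] 17.7
top 135.0 [339 166  14  15 172] [345.3 173.1] [ 0.6035 -0.1698] 16.5
top 144.0 [339 166  14  15 181] [345.5 173. ] [ 0.6039 -0.1703] 16.0
```

View pics/sidec.png

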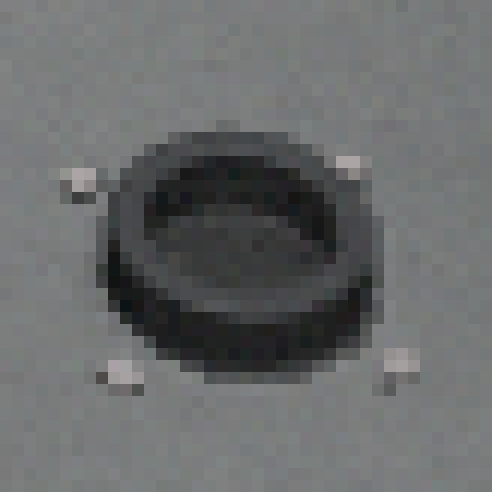

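View pics/topc.png

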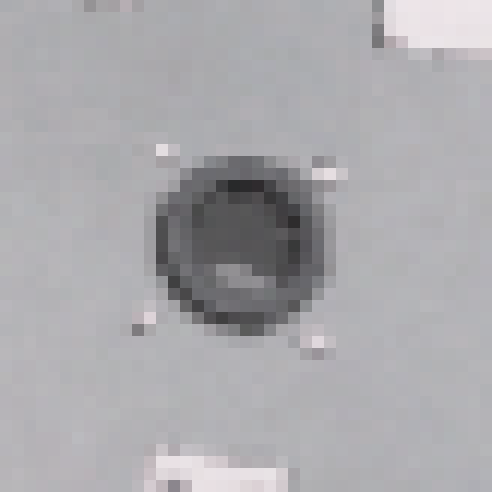

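```bash
python3 -m creep '{"slide":[[-0.01,0.02,0],[-0.01,0.02,0],[-0.01,0.02,0]],"twist":[[0,0,0],[0,0,0],[0,0,0]],"fingers":[-1,-1,-1]}'
cat > chk.py <<'E'
from fit import *
from m import circ
need(15.5,(.6014,-.1705,.3))
d=grab('side'); P=cloud(d).reshape(-1,3); s0=telemetry.get_state()['position']; 
b=d['img'].reshape(-1,3).astype(int); zt=s0[2]
near=np.hypot(P[:,0]-s0[0],P[:,1]-s0[1])<.014
tip=zt+.015-.156
for a,bb,R,nm in [(tip+.005,tip+.066,.0075,'barrel'),(tip+.08,tip+.12,.003,'rod'),(tip+.135,tip+.165,.01,'handle')]:
    if bb<.14: continue
    s=P[near&(P[:,2]>max(a,.141))&(P[:,2]<bb)]; 
    if len(s)>5: print(nm,len(s),circ(s,R,s0[:2]).x.round(4), s.mean(0).round(4))
E
python3 chk.py
```

```text
clock: 12.65
position: [0.6012, -0.1705, 0.3015]
ee_rot: [-0.0, 0.605, 0.796, -0.0]
contact_force: [0.2, -0.4, -0.5]
width: 0.0194
twist [ 0.0001 -0.0001 -0.    ] deg 0.04 tool z [-5.e-04 -4.e-04 -1.e+00] qpos [-0.39  0.33  1.26 -0.    1.55 -0.66]
slide [ 0.001 -0.    -0.01 ] [ 0.6012 -0.1705  0.3015]
barrel 237 [ 0.6008 -0.1706] [ 0.5988 -0.176   0.1984]
rod 66 [ 0.6005 -0.1707] [ 0.5997 -0.1728  0.2593]
handle 183 [ 0.6014 -0.1707] [ 0.6022 -0.1786  0.3106]
```

The barrel measures (0.6008, -0.1706) against the collar at (0.601, -0.1706) in the same camera. I'll lower the tip to just above the mouth and look.

```bash
python3 -m creep '{"slide":[[0.002,0,-0.05],[0.002,0,-0.1],[0.002,0,-0.12],[0.002,0,-0.12]],"twist":[[0,0,0],[0,0,0],[0,0,0],[0,0,0]],"fingers":[-1,-1,-1,-1]}'
python3 chk.py; python3 - <<'E'
from h import *
d=load('side'); cv2.imwrite('pics/s15.png',cv2.resize(d['img'][220:300,270:360],None,fx=7,fy=7,interpolation=cv2.INTER_NEAREST))
E
```

```text
clock: 13.1
position: [0.601, -0.1704, 0.282]
ee_rot: [-0.001, 0.605, 0.796, -0.001]
contact_force: [-0.9, 0.1, -0.4]
width: 0.0188
twist [-0.0001 -0.0005 -0.    ] deg 0.17 tool z [-2.8e-03  5.0e-04 -1.0e+00] qpos [-0.39  0.33  1.3  -0.    1.51 -0.66]
slide [ 0.002 -0.001  0.12 ] [ 0.601  -0.1704  0.282 ]
barrel 233 [ 0.6005 -0.1703] [ 0.5984 -0.1756  0.1789]
rod 63 [ 0.6001 -0.1708] [ 0.5994 -0.1728  0.2396]
handle 173 [ 0.6012 -0.1707] [ 0.6025 -0.1785  0.2923]
```

View pics/s15.png

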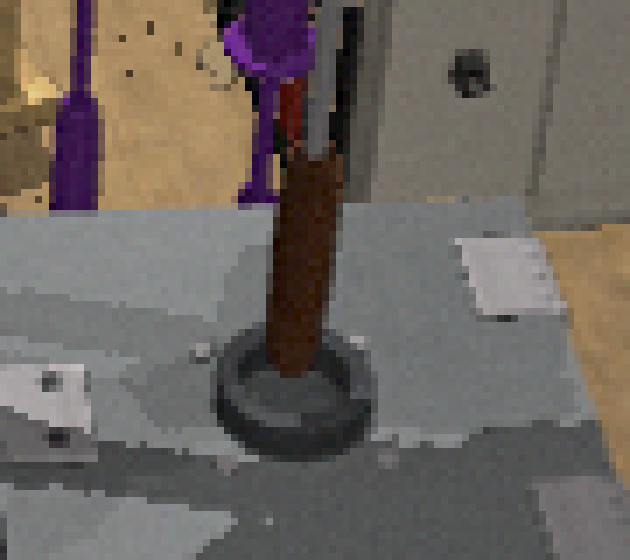

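The tip sits about 1.5 mm left (-x) of the port's middle in the picture: tip column about 292, collar 217 to 375. I'll shift slightly +x, then lower part way.

```bash
python3 -m creep '{"slide":[[0.009,0,0],[0.009,0,0],[0.009,0,-0.03],[0.009,0,-0.06],[0.009,0,-0.1],[0.009,0,-0.14],[0.009,0,-0.18],[0.009,0,-0.2],[0.009,0,-0.2]],"twist":[[0,0.0002,0],[0,0.0002,0],[0,0.0002,0],[0,0.0002,0],[0,0.0002,0],[0,0.0002,0],[0,0.0002,0],[0,0.0002,0],[0,0.0002,0]],"fingers":[-1,-1,-1,-1,-1,-1,-1,-1,-1]}'
python3 chk.py; python3 - <<'E'
from h import *
d=load('side'); cv2.imwrite('pics/s16.png',cv2.resize(d['img'][220:300,270:360],None,fx=7,fy=7,interpolation=cv2.INTER_NEAREST))
E
```

```text
clock: 14.05
position: [0.6025, -0.1705, 0.2525]
ee_rot: [-0.001, 0.605, 0.796, -0.001]
contact_force: [-0.4, -0.7, -0.2]
width: 0.0193
twist [-0.     -0.0005 -0.    ] deg 0.19 tool z [-3.4e-03  2.0e-04 -1.0e+00] qpos [-0.39  0.35  1.35 -0.    1.45 -0.66]
slide [-0.007 -0.     0.317] [ 0.6025 -0.1705  0.2525]
barrel 141 [ 0.602  -0.1706] [ 0.5997 -0.1759  0.1597]
rod 57 [ 0.6019 -0.1707] [ 0.601  -0.1727  0.2102]
handle 159 [ 0.6027 -0.1707] [ 0.6041 -0.1785  0.2622]
```

View pics/s16.png

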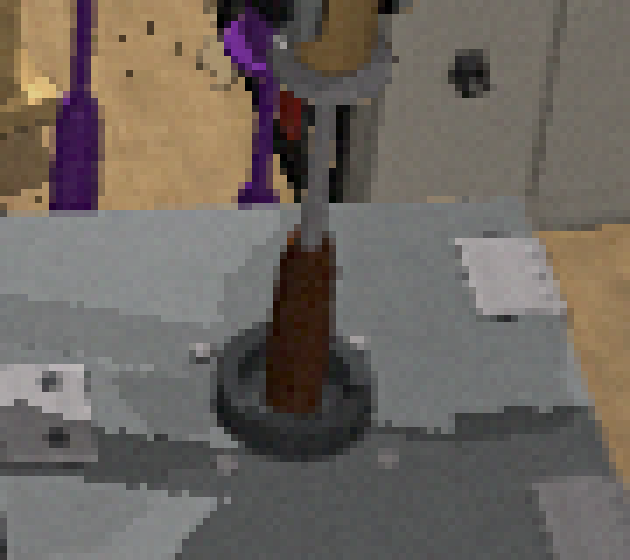

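```bash
python3 -m creep '{"slide":[[0,0,-0.03],[0,0,-0.08],[0,0,-0.14],[0,0,-0.2],[0,0,-0.26],[0,0,-0.3],[0,0,-0.3]],"twist":[[0,-0.0005,0],[0,-0.0005,0],[0,-0.0005,0],[0,-0.0005,0],[0,-0.0005,0],[0,-0.0005,0],[0,-0.0005,0]],"fingers":[-1,-1,-1,-1,-1,-1,-1]}'
python3 chk.py; python3 - <<'E'
from h import *
d=load('side'); cv2.imwrite('pics/s17.png',cv2.resize(d['img'][220:300,270:360],None,fx=7,fy=7,interpolation=cv2.INTER_NEAREST))
E
```

```text
clock: 14.8
position: [0.6022, -0.1703, 0.2067]
ee_rot: [-0.001, 0.605, 0.796, -0.0]
contact_force: [-0.3, 0.3, -0.3]
width: 0.0188
twist [-0.0001 -0.0002 -0.    ] deg 0.09 tool z [-1.3e-03  7.0e-04 -1.0e+00] qpos [-0.39  0.37  1.43  0.    1.35 -0.66]
slide [-0.005 -0.001  0.622] [ 0.6022 -0.1703  0.2067]
rod 50 [ 0.6015 -0.1706] [ 0.6007 -0.1726  0.1646]
handle 140 [ 0.6028 -0.1708] [ 0.6038 -0.1785  0.2177]
```

View pics/s17.png

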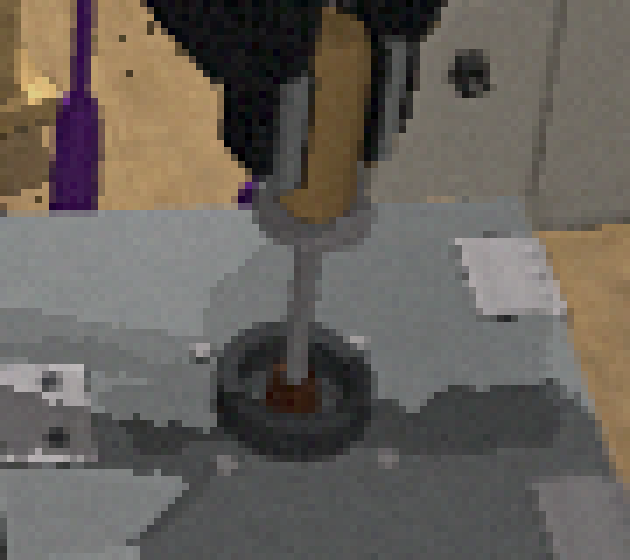

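```bash
python3 -m creep '{"slide":[[0.002,0,-0.04],[0.002,0,-0.1],[0.002,0,-0.16],[0.002,0,-0.2],[0.002,0,-0.218],[0.002,0,-0.218],[0.002,0,-0.218],[0.002,0,-0.218]],"twist":[[0,0,0],[0,0,0],[0,0,0],[0,0,0],[0,0,0],[0,0,0],[0,0,0],[0,0,0]],"fingers":[-1,-1,-1,-1,-1,-1,-1,-1]}'
python3 chk.py; python3 - <<'E'
from h import *
d=load('side'); cv2.imwrite('pics/s18.png',cv2.resize(d['img'][220:300,270:360],None,fx=7,fy=7,interpolation=cv2.INTER_NEAREST))
cv2.imwrite('pics/s19.png',d['img'])
E
```

```text
clock: 15.65
position: [0.6035, -0.1707, 0.176]
ee_rot: [0.001, 0.605, 0.796, 0.0]
contact_force: [0.5, -0.0, -1.6]
width: 0.0189
twist [ 0.0001  0.0003 -0.    ] deg 0.11 tool z [ 1.9e-03 -7.0e-04 -1.0e+00] qpos [-0.39  0.39  1.48  0.    1.28 -0.66]
slide [-0.014  0.001  0.827] [ 0.6035 -0.1707  0.176 ]
rod 12 [ 0.603  -0.1712] [ 0.6021 -0.1733  0.1449]
handle 130 [ 0.6035 -0.1709] [ 0.605  -0.1787  0.186 ]
```

View pics/s18.png

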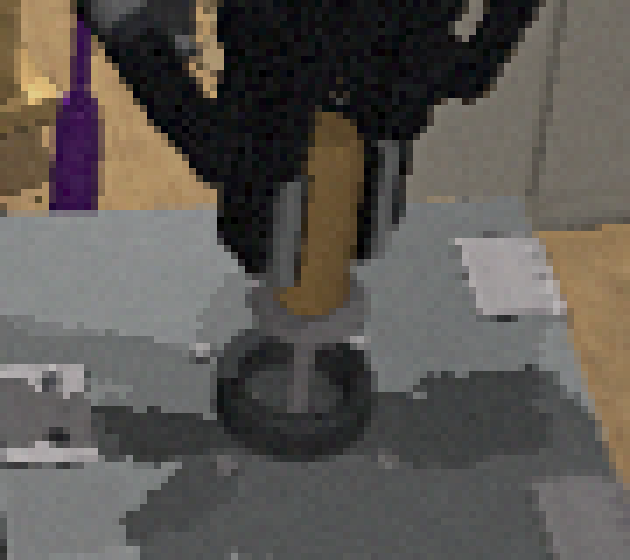

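View pics/s19.png

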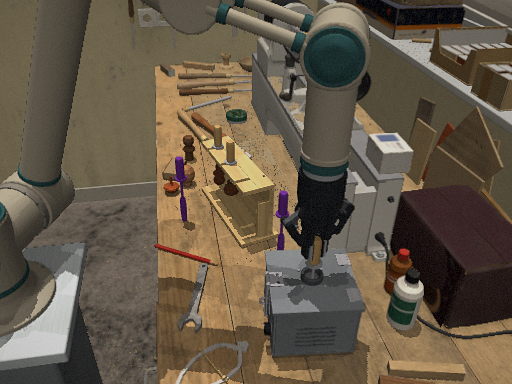

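The barrel is fully in and the rod is about 1 mm right of centre, so I'll make one small correction and let it settle.

```bash
python3 -m creep '{"slide":[[-0.008,0.002,-0.01],[-0.008,0.002,-0.01],[-0.008,0.002,-0.01],[-0.008,0.002,-0.01],[-0.008,0.002,-0.01],[-0.008,0.002,-0.01]],"twist":[[0,0,0],[0,0,0],[0,0,0],[0,0,0],[0,0,0],[0,0,0]],"fingers":[-1,-1,-1,-1,-1,-1]}'
for i in 1 2; do python3 chk.py;done; python3 - <<'E'
from h import *
s=telemetry.get_state(); print(s['qd'].round(4))
d=load('side'); cv2.imwrite('pics/s20.png',cv2.resize(d['img'][220:340,250:370],None,fx=5,fy=5,interpolation=cv2.INTER_NEAREST))
P=cloud(d).reshape(-1,3)
from m import circ
for h in [(.489,.2935),(.5102,.211)]:
    near=np.hypot(P[:,0]-h[0],P[:,1]-h[1])<.018; q=P[near&(P[:,2]>.164)&(P[:,2]<.207)]; print(circ(q,.01,h).x.round(4),len(q))
ex=np.array([np.cos(np.radians(-7)),np.sin(np.radians(-7))]); ey=np.array([-ex[1],ex[0]]); c=np.array([.602,-.1715])
u=(P[:,:2]-c)@ex; v=(P[:,:2]-c)@ey
for a in (60,80,100): 
    q=(u<-.079)&(u>-.087)&(abs(v)<.018)&(abs(P[:,2]-a/1000)<.012); print('strap',a,np.percentile(u[q],10).round(4),q.sum())
q=(abs(u)<.07)&(abs(v)<.07)&(np.hypot(u,v)>.04)&(abs(P[:,2]-.125)<.006); A=np.c_[u[q],v[q],np.ones(q.sum())]; print('lid plane',np.linalg.lstsq(A,P[q,2],rcond=None)[0].round(4))
E
```

```text
clock: 16.3
position: [0.602, -0.1703, 0.174]
ee_rot: [0.001, 0.605, 0.796, 0.0]
contact_force: [0.8, 0.1, -0.1]
width: 0.019
twist [ 0.0001  0.0002 -0.    ] deg 0.07 tool z [ 1.1e-03 -3.0e-04 -1.0e+00] qpos [-0.39  0.39  1.48  0.    1.27 -0.66]
slide [-0.004 -0.001  0.84 ] [ 0.602  -0.1703  0.174 ]
rod 10 [ 0.6019 -0.1707] [ 0.6006 -0.173   0.1444]
handle 131 [ 0.6021 -0.1706] [ 0.6034 -0.1784  0.1832]
twist [ 0.      0.0002 -0.    ] deg 0.06 tool z [ 1.1e-03 -3.0e-04 -1.0e+00] qpos [-0.39  0.39  1.48  0.    1.27 -0.66]
slide [-0.004 -0.002  0.84 ] [ 0.602  -0.1703  0.174 ]
rod 10 [ 0.601  -0.1709] [ 0.6008 -0.1731  0.1445]
handle 130 [ 0.6019 -0.1706] [ 0.6034 -0.1783  0.1838]
[ 0.0007 -0.0003  0.0015 -0.0007 -0.0023  0.0002]
[0.4885 0.2947] 126
[0.5096 0.2113] 133
strap 60 -0.0856 48
strap 80 -0.0846 39
strap 100 -0.0835 32
lid plane [-0.001   0.0045  0.1259]
```

View pics/s20.png

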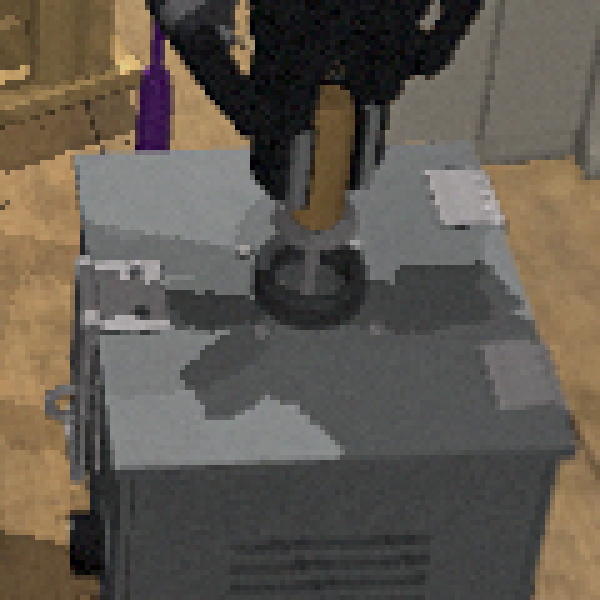

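The rod stands in the middle of the port (column 311, collar 256 to 367), upright and still. The lid is flat, the hasp is home and the other holders are unmoved. Handing in.

```bash
python3 -c "
from rig import order; print(order.sign_off())"
```

```text
the job is handed in; nothing more can be done
None
```

I swung the hasp fully down over its staple, then took the slim-barrel holder by its handle and drew it out of the rack. I lowered the barrel through the port and handed the job in while still holding it there. The robot clock stood at about 16.4 s of the 64 s allowed; the sign-off reports no verdict.

What the last checks showed:
- **Hasp:** the strap came up against its stop at about 20 N. Just after closing, its face measured vertical and flush, with the staple through the slot. The final depth check was rougher: the face read about 2 mm farther out at the bottom, which I put down to the rolled end and staple being in the sample.
- **Barrel depth:** I worked this out from the gripper height. The barrel top is at about z = 0.103 m, against 0.119 m for the lid underside. The flange is about 21 mm above the collar.
- **Centring:** the rod is at about (0.6015, -0.1708) and the port at about (0.601 to 0.602, -0.1705), so it is within roughly 1 mm. The two cameras disagreed by about 2.5 mm in x on where the collar is. I relied on the side camera, because it agreed with the gripped holder, and on the rod looking central in the port.
- **Upright and still:** the tool tilt is under 0.1° and joint speeds are about zero.
- **Surroundings:** the lid lies flat and the other two holders measured within 1 mm of where they started. I saw no contact force while drawing the barrel out or lowering it.

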